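# Find which bag-sealer throat passes the gauge

### The job

One of the two bars on the sloped bag-sealing stand is set right and the other too low. Take the flat gauge by its handle, try its blade under the bars from the lower (robot) side, and slide it up the bed under the bar where it fits until the tip sticks out well past the far side of the bar, at least 20 mm. Leave the gauge there, lying on the bed under that bar, let go of it, and do not disturb the can, the jar or the loaf.

Things in the scene. Friction and masses are not known exactly. Their poses are not given: they have to be found in the camera images.
- gauge: The gauge: a flat steel blade 135 mm long, 44 wide, 8 thick, with an upright wooden handle on top, 32 mm long (x), 22 wide (y), 62 tall. Origin on the blade's underside below the handle's axis; x to the blade's tip, z up the handle. Blade reaches 95 mm forward, 40 mm back of the handle's axis. 0.22 kg. Starts lying flat on the table, handle up.
- gauge_handle (a point): Centre of the gauge's handle, on its axis, 43 mm above the blade's underside and 27 mm below the handle's top. Same axes as the gauge. A firm grip (60 N) across the 22 mm width is fine.
- gauge_tip (a point): Middle of the front end of the gauge's blade, half-way through its 8 mm thickness (4 mm above the underside); 95 mm forward of the handle's axis. Same axes.
- stand: Fixed bag-sealing stand (position varies), 250 x 340 mm foot; origin on the table, 90 mm straight below the point of the bed midway between the two gap points. Carries a flat white-enamelled bed, 330 mm wide, sloped 23 degrees, rising away from the robot, with two dark steel bars side by side across it. Bed and bars are rigid. The gauge lies still on the bed, it does not slide down.
- gap_left (a point): Point on the bed's surface midway under the left bar (+y, left seen from the robot). x up the slope, y left along the bar, z square out of the bed. Bed reaches 150 mm down-slope, 85 up-slope and 90 outwards from here. Bar: 30 mm deep (15 either side), 18 thick, post at each end, 64 mm clear between posts. With the knobs on it, it stands at most 41 mm above the bed.
- gap_right (a point): The same for the right bar, 150 mm from gap_left along -y; same axes. The bars are alike but for height: under one there is 13 mm clear above the bed, under the other 4 mm, and which is which changes and is not told. The low one stops the blade at the bar's near edge.
- can: Food can, 66 mm diameter, 100 mm tall, standing on the table; origin at the centre of its underside. Leave it alone.
- jar: Jar, 68 mm diameter, 95 mm tall, standing on the table; origin at the centre of its underside. Leave it alone.
- loaf: Bagged loaf, 220 x 100 x 75 mm; origin at the centre of its underside. Leave it alone.
There are look-alikes about, which are no part of the job. Leave any green or orange look-alike of the gauge alone.

How it is judged:
By the outcome, as a careful person would: the job done as asked, in the order asked, and still so for the second after the job is handed in, with the robot touching nothing.
It also fails if it takes over 48 s, if anything falls off the work surface, if the arm or the gripper's body presses on something with over 40 N, if the wrist force passes 120 N, or if a joint passes its speed limit or range.

### The arm

A 6-joint arm with a two-finger parallel gripper is mounted at the origin on the work surface. World frame = base frame: x ahead of the robot, y to its left, z up, the work surface at z = 0. Lengths are in m, angles in rad, forces in N, time in s.
With the tool pointing down it reaches from about 0.225 to 0.725 m from the base axis. Payload 3.1 kg.
Tool frame: the origin (TCP) lies midway between the tips of the shut fingers; the grasp point (between the pads) lies 19 mm behind it; z points along the fingers, y is the line along which they close (so a half turn about z gives the same grasp; the last joint's range is limited). The gripper opens to 85 mm and grips with 20 to 120 N. Pads are 22 mm wide; open, the fingers measure 114 mm over their backs; the gripper's body (76 mm by 85 mm) begins 54 mm behind the grasp point. The pads swing forward as they close: fully open they stand 13 mm farther back than shut.
Start: joints at [1.015, 0.048, 0.099, 1.622, 0, 1.443], TCP at [0.218, 0.478, 0.231] pointing down, gripper open.
Joint ranges: [-2.91, 2.91], [-0.99, 1.94], [-1.21, 1.42], [-2.12, 2.29], [-1.49, 1.47], [-3.14, 3.14]. Speed limits (rad/s): [2.79, 2.79, 3.14, 3.14, 3.14, 3.14].

### API

Orientations are given as a 3x3 rotation matrix whose columns are the frame's x, y, z axes.
In Python, from station import robot, read_camera, get_calibration gives the robot as it stands.
- The arm moves only by the shell command python3 -m jog 'ROWS'. ROWS is JSON, a list of rows, each an object of numbers: "gripper": the opening, from 0 (shut) to 1 (fully open); "x", "y", "z": the shift along the tool's x, y, z in mm; "turn": the turn about the tool's z in degrees. A call has 1 to 20 rows; each row is the pose to reach, as a shift and turn from the pose commanded when the call began, along the tool's axes at that moment; what a row does not reach only later rows make up. A row lasts 1/12 s, in which the tool goes at most 41.7 mm and 7.16 degrees, less where a joint would pass 70% of its speed; a pose out of reach is approached as far as the arm can. A call with a gripper value outside its range is refused whole. The fingers move at their own pace and stop on an object; the grip force is fixed at half the most. Time passes only in rows, so rows that repeat a pose let the fingers close. It gives the time, the measured TCP pose, the force, the opening and the grip force at its end, in the units of the state.
- robot.state(): the state, without advancing time (a new reading comes with each control period).
- read_camera(name): name is "side" or "top"; returns the picture (400x640x3 uint8, red, green, blue); there is no depth.
- get_calibration(name): a dict with "fx", "fy", "cx", "cy" (pixels), "R" (3x3) and "t" (3): a world point X has camera coordinates R X + t. Camera axes: x right, y down, z forward; pixel columns grow to the right and rows downward; lengths in m; the calibration is good to about 2 mm. A picture is of the moment at which its call begins. get_calibration takes no time and is no camera call.
- robot.close_job(): hands the job in; it is judged then, once.
The state is a dict: "time": time; "joint_pos": joint angles; "joint_velocities": joint speeds; "joint_torque": joint torques, N m; "position": TCP position; "tcp_rot": TCP orientation; "wrist_force": force on the tool from outside, world axes, zero at the start; "torque": the same for the moment, N m; "finger_gap": opening from 0.0 (shut) to 1.0 (fully open); "finger_force": force on a finger pad.
Only numpy, scipy, OpenCV 4.12 (cv2) and the standard library are available. Lean on these libraries where they do the work, as an engineer would, in place of code of your own. Each camera call takes 0.05 s, during which the arm holds its last target. There are 200 camera calls.

## Working session

There is one attempt and no reset: what is moved stays moved. The work goes in short steps, Python scripts to look and compute and a shell command to move; the robot and the scene stay as the last step left them, time stands still between calls to the robot, and variables do not carry over. Pictures are saved under pics/ and viewed, at most 10 in all, crops included, and the job is handed in when it is done.

```bash
ls; mkdir -p pics; python3 - <<'E'
from station import robot, read_camera, get_calibration
import cv2
for n in ("side","top"):
    im=read_camera(n); cv2.imwrite(f"pics/{n}0.png",im[:,:,::-1])
    c=get_calibration(n); print(n,c)
s=robot.state(); print(s)
E
```

```text
pics
side {'fx': 369.08504931157967, 'fy': 369.08504931157967, 'cx': 319.4311456659965, 'cy': 204.05081828958095, 'R': array([[ 0.9166366 , -0.39945823, -0.0145078 ],
       [-0.24545387, -0.53385497, -0.80916702],
       [ 0.31548336,  0.7452731 , -0.58739957]]), 't': array([-0.46559138,  0.22013547,  0.73559363])}
top {'fx': 485.63443478278305, 'fy': 485.63443478278305, 'cx': 319.2413795509685, 'cy': 205.6119588467446, 'R': array([[ 0.00260207, -0.99997779,  0.00613538],
       [-0.99738491, -0.00303836, -0.07220882],
       [ 0.07222586, -0.00593145, -0.99737066]]), 't': array([0.02706193, 0.51731581, 1.46999427])}
{'time': 0.1, 'joint_pos': array([1.01518948e+00, 4.86892082e-02, 9.77701569e-02, 1.62198646e+00,
       1.73797037e-05, 1.44301249e+00]), 'joint_velocities': array([-5.29290368e-04, -2.39036360e-03,  1.76981123e-03, -7.07456131e-05,
        1.48672762e-03, -5.01026430e-04]), 'joint_torque': array([ 2.50596400e-03, -3.39850974e+01,  3.20936108e+01,  1.58054021e-02,
       -1.34006359e-04,  2.06276042e-06]), 'position': array([0.21753035, 0.47722201, 0.23023553]), 'tcp_rot': array([[-9.09870949e-01,  4.14889848e-01, -1.12727224e-03],
       [ 4.14891281e-01,  9.09869247e-01, -1.78275257e-03],
       [ 2.86024401e-04, -2.08977019e-03, -9.99997776e-01]]), 'wrist_force': array([-0.72553155,  0.96405826, -0.02189209]), 'torque': array([ 0.00874399,  0.00319113, -0.00089442]), 'finger_force': 0.0, 'finger_gap': 0.999626098612}
```

View pics/side0.png

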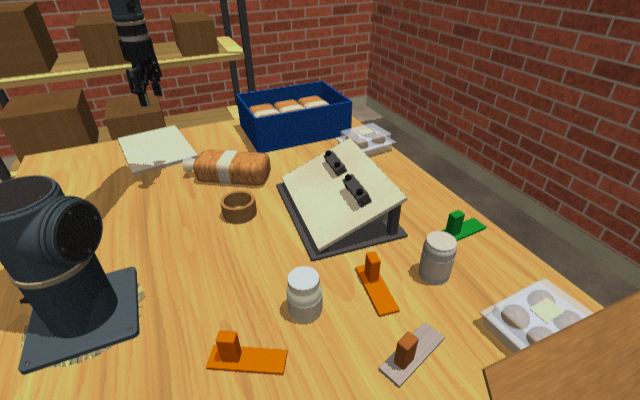

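View pics/top0.png

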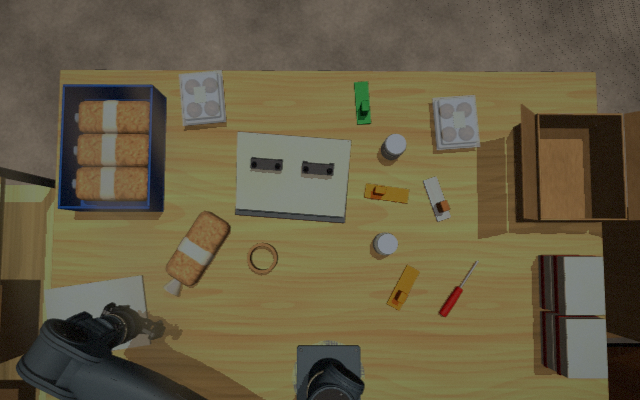

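The side view shows a grey blade with a brown handle at (412,350), and the top view shows it at (438,203). Gauge candidates are:
- the grey/brown one at side (412,350) / top (438,203)
- orange ones at side (247,352) and (375,285) / top (402,287) and (386,193)
- a green one at side (462,225) / top (363,103)

The grey steel blade with the wooden handle matches the description. The stand's bars are at side (334,160) left and (357,190) right. I'll check the choice in one close crop.

```bash
python3 - <<'E'
import cv2, numpy as np
s=cv2.imread("pics/side0.png"); t=cv2.imread("pics/top0.png")
def crop(im,x,y,w,h,k): return cv2.resize(im[y:y+h,x:x+w],(w*k,h*k),interpolation=cv2.INTER_CUBIC)
a=crop(s,300,140,100,75,4); b=crop(s,370,315,100,75,4)
c=crop(t,230,125,133,100,3); d=crop(t,410,165,66,50,6)
c=cv2.resize(c,(400,300)); d=cv2.resize(d,(400,300))
cv2.imwrite("pics/crop0.png",np.vstack([np.hstack([a,b]),np.hstack([c,d])]))
E
```

```text
(no output)
```

View pics/crop0.png

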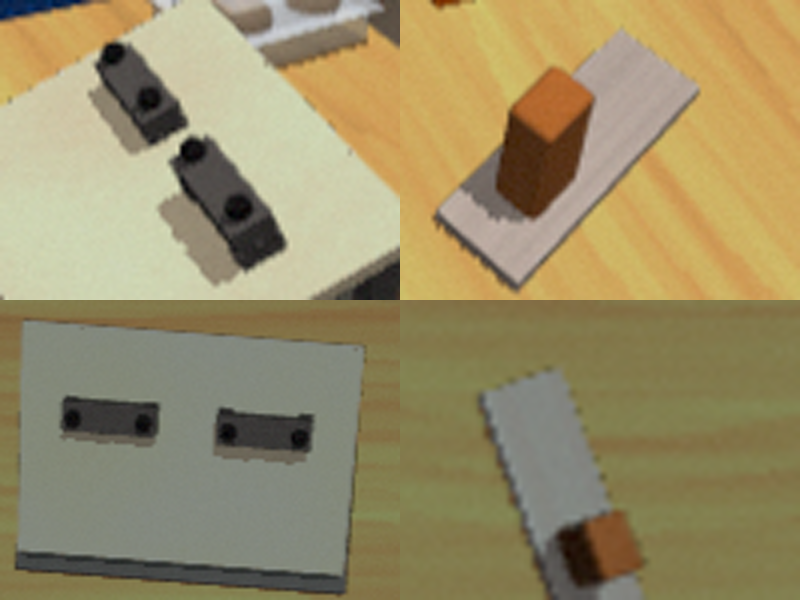

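The crop confirms the grey steel blade with the brown wooden handle, its tip pointing up-right in the side view. The right bar (crop ~(230,205)) shows the larger shadow offset, so it is probably the higher one. Next I measure both in two views.

```bash
cat > h.py <<'E'
import cv2, numpy as np
from station import robot, read_camera, get_calibration
C={n:get_calibration(n) for n in("side","top")}
def ray(n,p):
    c=C[n]; d=c["R"].T@np.array([(p[0]-c["cx"])/c["fx"],(p[1]-c["cy"])/c["fy"],1.])
    return -c["R"].T@c["t"], d/np.linalg.norm(d)
def plane(n,p,z):
    o,d=ray(n,p); return o+d*(z-o[2])/d[2]
def tri(ps,pt):
    o1,a=ray("side",ps); o2,b=ray("top",pt)
    k=np.linalg.lstsq(np.c_[a,-b],o2-o1,rcond=None)[0]
    p,q=o1+a*k[0],o2+b*k[1]; return (p+q)/2, np.linalg.norm(p-q)
def proj(n,X):
    c=C[n]; v=c["R"]@X+c["t"]; return np.array([c["fx"]*v[0]/v[2]+c["cx"],c["fy"]*v[1]/v[2]+c["cy"]])
def big(m,box):
    x,y,w,h=box; z=np.zeros_like(m,np.uint8); z[y:y+h,x:x+w]=m[y:y+h,x:x+w].astype(np.uint8)
    cs,_=cv2.findContours(z,cv2.RETR_EXTERNAL,cv2.CHAIN_APPROX_NONE); return max(cs,key=cv2.contourArea)
def hsv(im): return [a.astype(int) for a in cv2.split(cv2.cvtColor(im,cv2.COLOR_BGR2HSV))]
E
python3 - <<'E'
from h import *
np.set_printoptions(precision=4,suppress=True)
I={n:cv2.imread(f"pics/{n}0.png") for n in C}
for n,b in (("side",(375,315,75,75)),("top",(418,170,40,55))):
    H,S,V=hsv(I[n]);
    for q in ([(425,328),(395,375),(410,345),(455,350),(400,355)] if n=="side" else [(432,185),(446,205),(438,207),(455,190)]): print(n,q,H[q[1],q[0]],S[q[1],q[0]],V[q[1],q[0]])
    H2,S2,V2=[x for x in (H,S,V)]
for n,b in (("side",(270,130,145,130)),("top",(230,125,128,105))):
    H,S,V=hsv(I[n])
    for q in ([(300,200),(320,235),(250,215)] if n=="side" else [(250,190),(330,200),(300,240)]): print(n,q,H[q[1],q[0]],S[q[1],q[0]],V[q[1],q[0]])
E
```

```text
side (425, 328) 12 36 177
side (395, 375) 12 36 182
side (410, 345) 12 187 177
side (455, 350) 20 141 206
side (400, 355) 12 192 73
top (432, 185) 60 9 135
top (446, 205) 13 169 130
top (438, 207) 8 188 34
top (455, 190) 23 107 133
side (300, 200) 33 40 211
side (320, 235) 31 42 206
side (250, 215) 15 146 89
top (250, 190) 41 26 136
top (330, 200) 45 19 137
top (300, 240) 26 107 131
```

```bash
python3 - <<'E'
from h import *
np.set_printoptions(precision=4,suppress=True)
I={n:cv2.imread(f"pics/{n}0.png") for n in C}
top_c={}
for n,b in (("side",(375,315,75,75)),("top",(418,170,40,55))):
    H,S,V=hsv(I[n])
    m=((S<85)&(V>80)); cb=big(m,b)
    hd=(S>150)&(H<16)&(V>(140 if n=="side" else 90)); ch=big(hd,b)
    top_c[n]=cv2.minAreaRect(ch)[0]
    print(n,"blade box px",cv2.boxPoints(cv2.minAreaRect(cb)).tolist(),"handle top",top_c[n],cv2.contourArea(ch))
    P=np.array([plane(n,p,.008)[:2] for p in cb[:,0]],np.float32); r=cv2.minAreaRect((P*1000)); print("  rect on z=8:",r, cv2.boxPoints(r).round(1).tolist())
    P=np.array([plane(n,p,.070)[:2] for p in ch[:,0]],np.float32); print("  handle top on z=70:",cv2.minAreaRect(P*1000))
print("handle top tri",tri(top_c["side"],top_c["top"]))
Q={}
for n,b in (("side",(270,130,145,130)),("top",(230,125,128,105))):
    H,S,V=hsv(I[n]); m=(S<75)&(V>(150 if n=="side" else 100))
    hull=cv2.convexHull(big(m,b)); e=1
    while len(hull)>4 and e<15: hull=cv2.approxPolyDP(hull,e,True); e+=.5
    Q[n]=hull[:,0].astype(float); print(n,Q[n].tolist())
# order by expected corner: far-left, far-right, near-right, near-left
ot=lambda q:[q[np.argmin(q.sum(1))],q[np.argmax(q[:,0]-q[:,1])],q[np.argmax(q.sum(1))],q[np.argmin(q[:,0]-q[:,1])]]
qs=Q["side"]; os_=[qs[np.argmin(qs[:,1])],qs[np.argmax(qs[:,0])],qs[np.argmax(qs[:,1])],qs[np.argmin(qs[:,0])]]
K=[]
for a,c in zip(os_,ot(Q["top"])):
    p,g=tri(a,c); K.append(p); print(a,c,p,round(g,4))
K=np.array(K); print("edges",[np.linalg.norm(K[i]-K[(i+1)%4]).round(4) for i in range(4)])
E
```

```text
side blade box px [[378.00006103515625, 368.0000305175781], [427.00006103515625, 319.0000305175781], [446.50006103515625, 338.5000305175781], [397.50006103515625, 387.5000305175781]] handle top (407.7499694824219, 340.25) 178.5
  rect on z=8: ((540.44140625, -336.3393249511719), (137.46632385253906, 44.534278869628906), 18.938627243041992) [[468.20001220703125, -337.6000061035156], [482.70001220703125, -379.70001220703125], [612.7000122070312, -335.1000061035156], [598.2000122070312, -293.0]]
  handle top on z=70: ((515.4818725585938, -345.03125), (29.327726364135742, 20.143030166625977), 19.350128173828125)
top blade box px [[422.0452880859375, 180.12669372558594], [436.108642578125, 175.1040802001953], [451.01812744140625, 216.85069274902344], [436.95477294921875, 221.87330627441406]] handle top (444.7500305175781, 205.25) 49.5
  rect on z=8: ((541.40283203125, -334.43707275390625), (136.7960205078125, 46.60687255859375), 18.81492805480957) [[469.1000061035156, -334.3999938964844], [484.20001220703125, -378.6000061035156], [613.7000122070312, -334.3999938964844], [598.5999755859375, -290.29998779296875]]
  handle top on z=70: ((515.7711181640625, -343.1789855957031), (29.07354164123535, 18.882335662841797), 17.623926162719727)
handle top tri (array([ 0.5161, -0.3439,  0.0677]), np.float64(0.00047445744387321473))
side [[388.0, 132.0], [406.0, 197.0], [318.0, 248.0], [282.0, 177.0], [344.0, 130.0]]
top [[237.0, 132.0], [350.0, 140.0], [343.0, 216.0], [235.0, 208.0]]
[344. 130.] [237. 132.] [0.7099 0.2645 0.1485] 0.0123
[406. 197.] [350. 140.] [ 0.7    -0.0591  0.1186] 0.0006
[318. 248.] [343. 216.] [ 0.4854 -0.0438  0.0303] 0.0008
[282. 177.] [235. 208.] [0.5099 0.2843 0.0285] 0.003
edges [np.float64(0.3251), np.float64(0.2326), np.float64(0.329), np.float64(0.2341)]
```

Gauge and stand are consistent: the gauge's yaw is 18.9°, the handle is at (0.5155, -0.344), and the triangulated handle top of 68 mm fits the 70 mm expected. Bed edges come out at 325–329 × 233 mm. The side view's far-left corner is merged with the tray, so I discard it. Next: gap points and the first move.

```bash
cat >> h.py <<'E'
def go(T,yaw=None):
    "shift in tool axes (mm) from the commanded/measured pose to world TCP T; turn to tool-x yaw (deg)"
    s=robot.state(); R=s["tcp_rot"]; d=R.T@(np.array(T)-s["position"])*1000
    y=np.degrees(np.arctan2(R[1,0],R[0,0])); t=None if yaw is None else -((yaw-y+180)%360-180)
    print("shift",d.round(1),"turn",t,"now",s["position"].round(4),"yaw",round(y,2),"t",s["time"],"F",s["wrist_force"].round(1),"gap",round(s["finger_gap"],3))
E
python3 - <<'E'
from h import *
np.set_printoptions(precision=4,suppress=True)
s23,c23=np.sin(np.radians(23)),np.cos(np.radians(23))
def fit(n,px,names):
    W={k:plane(n,p,.1232 if k[0]=="F" else .0314) for k,p in zip(names,px)}
    L={"FL":(85,165),"FR":(85,-165),"NR":(-150,-165),"NL":(-150,165)}
    A=np.array([(L[k][0]*c23,L[k][1]) for k in names])/1000; B=np.array([W[k][:2] for k in names])
    a=A-A.mean(0); b=B-B.mean(0); yaw=np.arctan2((a[:,0]*b[:,1]-a[:,1]*b[:,0]).sum(),(a*b).sum())
    R=np.array([[np.cos(yaw),-np.sin(yaw)],[np.sin(yaw),np.cos(yaw)]]); o=B.mean(0)-R@A.mean(0)
    print(n,"origin",o,"yaw",np.degrees(yaw),"resid mm",((A@R.T+o-B)*1000).round(1).tolist(),"gapR",o-R[:,1]*.075,"gapL",o+R[:,1]*.075)
fit("top",[(237,132),(350.5,140),(343.5,216.5),(235,208.5)],["FL","FR","NR","NL"])
fit("side",[(406,197.5),(318.5,248),(280,178)],["FR","NR","NL"])
go([.5155,-.344,.130],198.85)
E
```

```text
top origin [0.6325 0.1091] yaw -4.087297176458701 resid mm [[1.0, 1.8], [-0.5, -0.7], [-0.3, -0.5], [-0.2, -0.6]] gapR [0.6272 0.0343] gapL [0.6379 0.184 ]
side origin [0.6307 0.1055] yaw -3.891397588709769 resid mm [[3.2, 1.5], [-4.5, -4.3], [1.3, 2.9]] gapR [0.6256 0.0306] gapL [0.6358 0.1803]
shift [-611.9 -623.4  101.4] turn -43.362471161010006 now [0.2175 0.4772 0.2302] yaw 155.49 t 0.1 F [-0.7  1.  -0. ] gap 1.0
```

```bash
python3 -m jog '[{"gripper":1,"x":-612,"y":-623,"z":0,"turn":-43.4},{"gripper":1,"x":-612,"y":-623,"z":0,"turn":-43.4},{"gripper":1,"x":-612,"y":-623,"z":0,"turn":-43.4},{"gripper":1,"x":-612,"y":-623,"z":0,"turn":-43.4},{"gripper":1,"x":-612,"y":-623,"z":0,"turn":-43.4},{"gripper":1,"x":-612,"y":-623,"z":0,"turn":-43.4},{"gripper":1,"x":-612,"y":-623,"z":0,"turn":-43.4},{"gripper":1,"x":-612,"y":-623,"z":0,"turn":-43.4},{"gripper":1,"x":-612,"y":-623,"z":0,"turn":-43.4},{"gripper":1,"x":-612,"y":-623,"z":0,"turn":-43.4},{"gripper":1,"x":-612,"y":-623,"z":0,"turn":-43.4},{"gripper":1,"x":-612,"y":-623,"z":0,"turn":-43.4},{"gripper":1,"x":-612,"y":-623,"z":0,"turn":-43.4},{"gripper":1,"x":-612,"y":-623,"z":0,"turn":-43.4},{"gripper":1,"x":-612,"y":-623,"z":0,"turn":-43.4},{"gripper":1,"x":-612,"y":-623,"z":0,"turn":-43.4},{"gripper":1,"x":-612,"y":-623,"z":0,"turn":-43.4},{"gripper":1,"x":-612,"y":-623,"z":0,"turn":-43.4},{"gripper":1,"x":-612,"y":-623,"z":0,"turn":-43.4},{"gripper":1,"x":-612,"y":-623,"z":0,"turn":-43.4}]'
python3 -c "
from h import *
go([.5155,-.344,.025],198.85)"
```

```text
time: 1.77
position: [0.4913, -0.276, 0.2306]
tcp_rot: [[-0.946, -0.323, -0.001], [-0.323, 0.946, 0.001], [0.0, 0.001, -1.0]]
wrist_force: [1.0, 0.7, 0.4]
finger_gap: 1.001
finger_force: 0.0
shift [ -1.1 -72.4 205.5] turn 0.007338322455780144 now [ 0.4913 -0.276   0.2306] yaw -161.14 t 1.7667 F [1.  0.7 0.4] gap 1.001
```

```bash
python3 -m jog '[{"gripper":1,"x":-1,"y":-36,"z":0},{"gripper":1,"x":-1,"y":-72,"z":0},{"gripper":1,"x":-1,"y":-72,"z":40},{"gripper":1,"x":-1,"y":-72,"z":80},{"gripper":1,"x":-1,"y":-72,"z":100},{"gripper":1,"x":-1,"y":-72,"z":100},{"gripper":1,"x":-1,"y":-72,"z":100}]'
python3 - <<'E'
from h import *
go([.5155,-.344,.026],198.85)
im=read_camera("side")[:,:,::-1]; cv2.imwrite("pics/side1.png",im)
a=cv2.resize(im[230:400,340:480],None,fx=3.5,fy=3.5,interpolation=cv2.INTER_CUBIC); cv2.imwrite("pics/c1.png",a)
E
```

```text
shift [ -1.1 -72.4 204.5] turn 0.007338322455780144 now [ 0.4913 -0.276   0.2306] yaw -161.14 t 1.7667 F [1.  0.7 0.4] gap 1.001$[0]: bad value
```

View pics/c1.png

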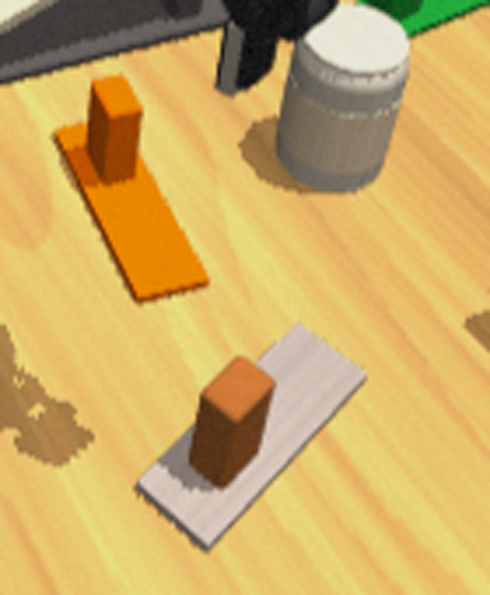

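The call was refused because every row needs a "turn". The crop shows the arm still up beside the can and the gauge untouched at crop (235,430). I'll repeat the move with "turn" in every row.

```bash
python3 -m jog '[{"gripper":1,"x":-1,"y":-36,"z":0,"turn":0},{"gripper":1,"x":-1,"y":-72,"z":0,"turn":0},{"gripper":1,"x":-1,"y":-72,"z":40,"turn":0},{"gripper":1,"x":-1,"y":-72,"z":80,"turn":0},{"gripper":1,"x":-1,"y":-72,"z":100,"turn":0},{"gripper":1,"x":-1,"y":-72,"z":100,"turn":0},{"gripper":1,"x":-1,"y":-72,"z":100,"turn":0}]'
python3 - <<'E'
from h import *
go([.5155,-.344,.026],198.85)
im=read_camera("side")[:,:,::-1]; cv2.imwrite("pics/side2.png",im)
a=cv2.resize(im[230:400,340:480],None,fx=3.5,fy=3.5,interpolation=cv2.INTER_CUBIC); cv2.imwrite("pics/c2.png",a)
E
```

```text
time: 2.4
position: [0.5141, -0.3405, 0.1291]
tcp_rot: [[-0.946, -0.324, -0.004], [-0.324, 0.946, 0.003], [0.003, 0.005, -1.0]]
wrist_force: [1.5, -0.2, 0.8]
finger_gap: 1.002
finger_force: 0.0
shift [ -0.5  -4.2 103.1] turn 0.0419660925711014 now [ 0.5141 -0.3405  0.1291] yaw -161.11 t 2.4 F [ 1.5 -0.2  0.8] gap 1.002
```

View pics/c2.png

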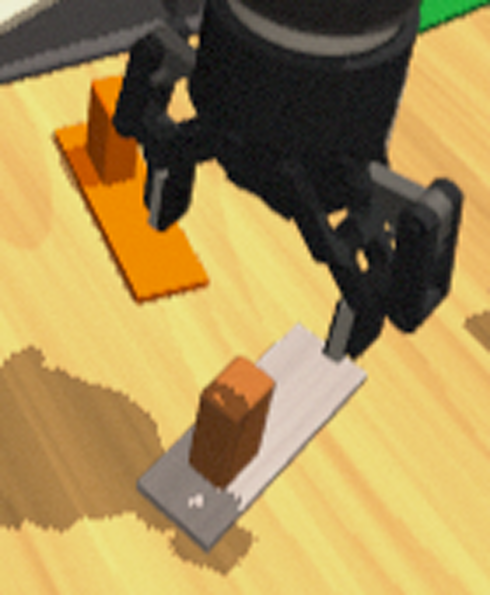

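The fingers straddle the handle, one at crop (165,190) and the other at (345,330), square to the blade. Going down to grip.

```bash
python3 -m jog '[{"gripper":1,"x":0,"y":-1,"z":35,"turn":0},{"gripper":1,"x":0,"y":-1,"z":70,"turn":0},{"gripper":1,"x":0,"y":-1,"z":90,"turn":0},{"gripper":1,"x":0,"y":-1,"z":102,"turn":0},{"gripper":1,"x":0,"y":-1,"z":102,"turn":0},{"gripper":0,"x":0,"y":-1,"z":102,"turn":0},{"gripper":0,"x":0,"y":-1,"z":102,"turn":0},{"gripper":0,"x":0,"y":-1,"z":102,"turn":0},{"gripper":0,"x":0,"y":-1,"z":102,"turn":0},{"gripper":0,"x":0,"y":-1,"z":102,"turn":0},{"gripper":0,"x":0,"y":-1,"z":102,"turn":0},{"gripper":0,"x":0,"y":-1,"z":102,"turn":0},{"gripper":0,"x":0,"y":-1,"z":102,"turn":0},{"gripper":0,"x":0,"y":-1,"z":102,"turn":0}]'
python3 - <<'E'
from h import *
go([.5155,-.344,.026],198.85)
E
```

```text
time: 3.62
position: [0.5166, -0.3435, 0.0308]
tcp_rot: [[-0.946, -0.324, 0.002], [-0.324, 0.946, -0.002], [-0.001, -0.002, -1.0]]
wrist_force: [-0.0, -0.4, 5.0]
finger_gap: 0.249
finger_force: 59.7
shift [ 1.2 -0.1  4.8] turn 0.03280389246776849 now [ 0.5166 -0.3435  0.0308] yaw -161.12 t 3.6167 F [-0.  -0.4  5. ] gap 0.249
```

Gripped: the opening gives 21 mm, against a 22 mm handle, at 60 N. The grasp point is 50 mm above the blade's underside. Lifting, and working out the approach to the right gap.

```bash
cat >> h.py <<'E'
PSI=np.radians(-4.1); A23=np.radians(23)
GAP={"R":np.array([.627,.034,.090]),"L":np.array([.6375,.1835,.090])}
def tcp(gap,s,p,clear=0,hg=.050):
    "TCP (tool down) with blade-tip underside at s (m) on the bed (+clear vertical), blade pitched p deg"
    e=np.array([np.cos(PSI),np.sin(PSI),0]); z=np.array([0,0,1.]); p=np.radians(p)
    tip=GAP[gap]+s*(np.cos(A23)*e+np.sin(A23)*z)+clear*z
    return tip+(-.095*np.cos(p)-hg*np.sin(p))*e+(-.095*np.sin(p)+hg*np.cos(p)-.019)*z
E
python3 -m jog '[{"gripper":0,"x":0,"y":0,"z":-30,"turn":0},{"gripper":0,"x":0,"y":0,"z":-70,"turn":0},{"gripper":0,"x":0,"y":0,"z":-110,"turn":0},{"gripper":0,"x":0,"y":0,"z":-140,"turn":0},{"gripper":0,"x":0,"y":0,"z":-140,"turn":0},{"gripper":0,"x":0,"y":0,"z":-140,"turn":0}]'
python3 - <<'E'
from h import *
for a in [(-.042,0,.02),(-.042,0,0),(-.042,23,0),(.05,23,0)]: print(tcp("R",*a).round(4))
go(tcp("R",-.042,0,.06),175.9)
E
```

```text
time: 4.12
position: [0.5167, -0.3435, 0.1712]
tcp_rot: [[-0.946, -0.324, 0.003], [-0.324, 0.946, -0.002], [-0.002, -0.003, -1.0]]
wrist_force: [-0.6, -0.3, -3.8]
finger_gap: 0.248
finger_force: 59.9
[0.4937 0.0436 0.1246]
[0.4937 0.0436 0.1046]
[0.4817 0.0444 0.0635]
[0.5662 0.0384 0.0994]
shift [-103.5  373.7    5.6] turn 22.991481409634844 now [ 0.5167 -0.3435  0.1712] yaw -161.11 t 4.1167 F [-0.6 -0.3 -3.8] gap 0.248
```

```bash
python3 -m jog '[{"gripper":0,"x":-103,"y":374,"z":0,"turn":23},{"gripper":0,"x":-103,"y":374,"z":0,"turn":23},{"gripper":0,"x":-103,"y":374,"z":0,"turn":23},{"gripper":0,"x":-103,"y":374,"z":0,"turn":23},{"gripper":0,"x":-103,"y":374,"z":0,"turn":23},{"gripper":0,"x":-103,"y":374,"z":0,"turn":23},{"gripper":0,"x":-103,"y":374,"z":0,"turn":23},{"gripper":0,"x":-103,"y":374,"z":0,"turn":23},{"gripper":0,"x":-103,"y":374,"z":0,"turn":23},{"gripper":0,"x":-103,"y":374,"z":0,"turn":23},{"gripper":0,"x":-103,"y":374,"z":0,"turn":23},{"gripper":0,"x":-103,"y":374,"z":0,"turn":23},{"gripper":0,"x":-103,"y":374,"z":0,"turn":23},{"gripper":0,"x":-103,"y":374,"z":0,"turn":23}]'
python3 - <<'E'
from h import *
go(tcp("R",-.042,0,.015),175.9)
for n in C: cv2.imwrite(f"pics/{n}3.png",read_camera(n)[:,:,::-1])
s=cv2.imread("pics/side3.png"); t=cv2.imread("pics/top3.png")
f=lambda im,x,y,w,h:cv2.resize(im[y:y+h,x:x+w],(400,400),interpolation=cv2.INTER_CUBIC)
cv2.imwrite("pics/c3.png",np.hstack([f(s,260,120,160,160),f(t,230,125,130,130)]))
E
```

```text
time: 5.28
position: [0.4916, 0.0433, 0.1679]
tcp_rot: [[-0.997, 0.073, -0.003], [0.073, 0.997, -0.0], [0.003, -0.001, -1.0]]
wrist_force: [0.2, 0.4, -2.2]
finger_gap: 0.251
finger_force: 60.6
shift [-2.2  0.5 48.3] turn -0.11500743406210745 now [0.4916 0.0433 0.1679] yaw 175.78 t 5.2833 F [ 0.2  0.4 -2.2] gap 0.251
```

View pics/c3.png

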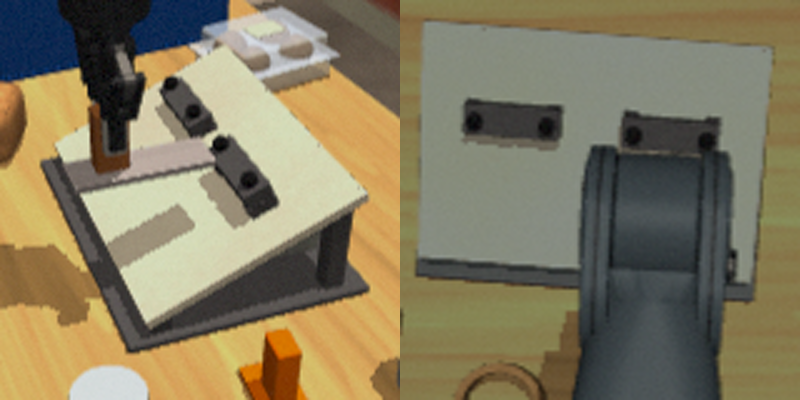

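The picture shows the gauge held level, its tip about a bar's depth short of the right bar (tip at left crop (212,150), bar at (240,175)) and in line with it. I'll lower it and check the bar's lateral position.

```bash
python3 -m jog '[{"gripper":0,"x":-1,"y":0,"z":20,"turn":0},{"gripper":0,"x":-2,"y":0,"z":40,"turn":0},{"gripper":0,"x":-2,"y":0,"z":52,"turn":0},{"gripper":0,"x":-2,"y":0,"z":52,"turn":0},{"gripper":0,"x":-2,"y":0,"z":52,"turn":0}]'
python3 - <<'E'
from h import *
b=plane("top",(318.4,167.3),.1185); e=np.array([np.cos(PSI),np.sin(PSI),0]); yv=np.array([-np.sin(PSI),np.cos(PSI),0])
print("bar vs gapR (e,y) mm",((b-GAP["R"])@e*1e3).round(1),((b-GAP["R"])@yv*1e3).round(1),"expect -12,0")
p=robot.state()["position"]; print("tool vs gapR lateral mm",((p-GAP["R"])@yv*1e3).round(1))
go(tcp("R",-.042,0,0),175.9)
E
```

```text
time: 5.8
position: [0.4933, 0.0438, 0.1165]
tcp_rot: [[-0.997, 0.073, -0.002], [0.073, 0.997, 0.0], [0.002, -0.0, -1.0]]
wrist_force: [-0.3, -0.2, -1.2]
finger_gap: 0.25
finger_force: 60.6
bar vs gapR (e,y) mm -6.4 -2.6 expect -12,0
tool vs gapR lateral mm 0.2
shift [-0.4 -0.2 11.9] turn -0.07543358223250607 now [0.4933 0.0438 0.1165] yaw 175.82 t 5.8 F [-0.3 -0.2 -1.2] gap 0.25
```

```bash
python3 -m jog '[{"gripper":0,"x":0,"y":-1,"z":6,"turn":0},{"gripper":0,"x":0,"y":-1,"z":12,"turn":0},{"gripper":0,"x":2,"y":-1,"z":17,"turn":0},{"gripper":0,"x":5,"y":-1,"z":22,"turn":0},{"gripper":0,"x":7,"y":-1,"z":27,"turn":0},{"gripper":0,"x":8,"y":-1,"z":33,"turn":0},{"gripper":0,"x":8,"y":-1,"z":33,"turn":0}]'
python3 - <<'E'
from h import *
go(tcp("R",-.042,23,0),175.9)
E
```

```text
time: 6.38
position: [0.4863, 0.0437, 0.0847]
tcp_rot: [[-0.997, 0.072, 0.001], [0.072, 0.997, -0.001], [-0.002, -0.0, -1.0]]
wrist_force: [-0.8, -1.2, 4.0]
finger_gap: 0.249
finger_force: 61.5
shift [ 4.6  0.4 21.2] turn -0.02211692040583557 now [0.4863 0.0437 0.0847] yaw 175.88 t 6.3833 F [-0.8 -1.2  4. ] gap 0.249
```

The wrist force rose by 5 N, so the blade's tip is on the bed and the gauge is pivoting in the pads. Carrying on round the arc.

```bash
python3 -m jog '[{"gripper":0,"x":2,"y":0,"z":5,"turn":0},{"gripper":0,"x":3,"y":0,"z":10,"turn":0},{"gripper":0,"x":4,"y":0,"z":15,"turn":0},{"gripper":0,"x":4,"y":0,"z":18,"turn":0},{"gripper":0,"x":4,"y":0,"z":18,"turn":0}]'
python3 -m jog '[{"gripper":0,"x":0,"y":0,"z":2,"turn":0},{"gripper":0,"x":0,"y":0,"z":4,"turn":0},{"gripper":0,"x":0,"y":0,"z":4,"turn":0}]'
python3 - <<'E'
from h import *
go(tcp("R",-.042,23,0),175.9)
for n in C: cv2.imwrite(f"pics/{n}4.png",read_camera(n)[:,:,::-1])
s=cv2.imread("pics/side4.png")
cv2.imwrite("pics/c4.png",cv2.resize(s[120:250,260:420],(800,650)[:1]+(600,),interpolation=cv2.INTER_CUBIC))
E
```

```text
time: 6.8
position: [0.4821, 0.0441, 0.0662]
tcp_rot: [[-0.997, 0.072, 0.0], [0.072, 0.997, -0.0], [-0.0, -0.0, -1.0]]
wrist_force: [-0.5, -0.7, 3.7]
finger_gap: 0.252
finger_force: 61.5
time: 7.05
position: [0.4817, 0.0441, 0.0623]
tcp_rot: [[-0.997, 0.072, -0.001], [0.072, 0.997, -0.0], [0.001, -0.0, -1.0]]
wrist_force: [-0.9, -0.8, 5.3]
finger_gap: 0.249
finger_force: 61.4
shift [ 0.   0.3 -1.2] turn -0.01381357627863622 now [0.4817 0.0441 0.0623] yaw 175.89 t 7.05 F [-0.9 -0.8  5.3] gap 0.249
```

View pics/c4.png

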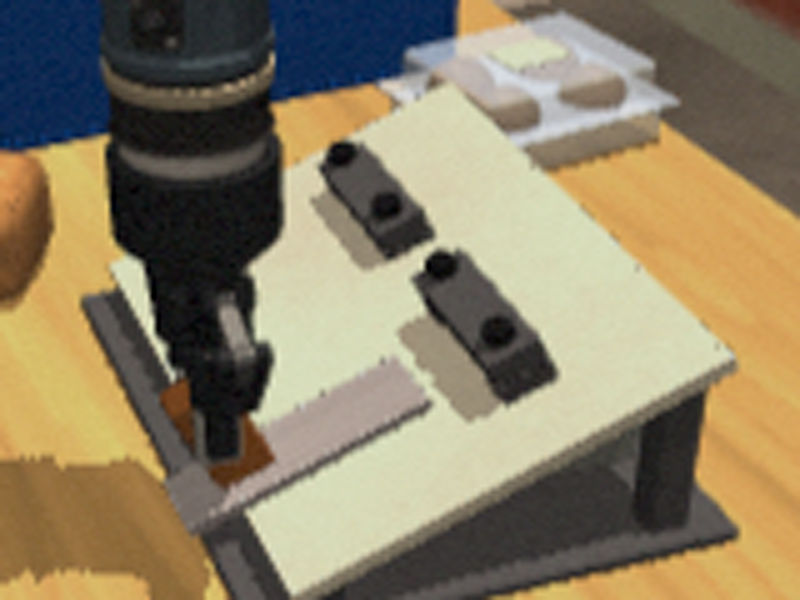

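The blade's edge looks parallel to the bed's edge, its tip at crop (410,380) short of the right bar at (485,320). One more small press, then a careful slide of about 35 mm to try the right bar.

```bash
python3 -m jog '[{"gripper":0,"x":0,"y":0,"z":1.5,"turn":0},{"gripper":0,"x":0,"y":0,"z":3,"turn":0},{"gripper":0,"x":0,"y":0,"z":3,"turn":0}]'
python3 -m jog '[{"gripper":0,"x":-4,"y":0,"z":-1.6,"turn":0},{"gripper":0,"x":-8,"y":0,"z":-3.3,"turn":0},{"gripper":0,"x":-12,"y":0,"z":-5,"turn":0},{"gripper":0,"x":-16,"y":0,"z":-6.7,"turn":0},{"gripper":0,"x":-20,"y":0,"z":-8.4,"turn":0},{"gripper":0,"x":-24,"y":0,"z":-10.1,"turn":0},{"gripper":0,"x":-24,"y":0,"z":-10.1,"turn":0}]'
python3 -m jog '[{"gripper":0,"x":-4,"y":0,"z":-1.7,"turn":0},{"gripper":0,"x":-8,"y":0,"z":-3.4,"turn":0},{"gripper":0,"x":-12,"y":0,"z":-5.1,"turn":0},{"gripper":0,"x":-12,"y":0,"z":-5.1,"turn":0}]'
```

```text
time: 7.4
position: [0.4818, 0.0441, 0.0623]
tcp_rot: [[-0.997, 0.072, -0.0], [0.072, 0.997, -0.001], [0.0, -0.001, -1.0]]
wrist_force: [-8.4, -0.9, 17.3]
finger_gap: 0.252
finger_force: 63.3
time: 7.98
position: [0.4926, 0.0441, 0.0669]
tcp_rot: [[-0.997, 0.07, -0.029], [0.07, 0.998, 0.002], [0.029, 0.0, -1.0]]
wrist_force: [-27.2, 1.3, 18.1]
finger_gap: 0.245
finger_force: 63.0
time: 8.32
position: [0.505, 0.0434, 0.0721]
tcp_rot: [[-0.997, 0.07, -0.028], [0.07, 0.998, 0.003], [0.028, 0.001, -1.0]]
wrist_force: [-27.6, 0.8, 18.2]
finger_gap: 0.249
finger_force: 62.9
```

It slides with about 27 N normal force and 18 N friction. I pressed rather hard, so I ease off by 2 mm and push on under the bar's near edge in short steps.

```bash
python3 -m jog '[{"gripper":0,"x":0,"y":0,"z":-1,"turn":0},{"gripper":0,"x":-2,"y":0,"z":-2.8,"turn":0},{"gripper":0,"x":-6,"y":0,"z":-4.5,"turn":0},{"gripper":0,"x":-10,"y":0,"z":-6.2,"turn":0},{"gripper":0,"x":-10,"y":0,"z":-6.2,"turn":0}]'
python3 -m jog '[{"gripper":0,"x":-4,"y":0,"z":-1.7,"turn":0},{"gripper":0,"x":-8,"y":0,"z":-3.4,"turn":0},{"gripper":0,"x":-12,"y":0,"z":-5.1,"turn":0},{"gripper":0,"x":-12,"y":0,"z":-5.1,"turn":0}]'
python3 - <<'E'
from h import *
go(tcp("R",.0,23,0),175.9)
for n in C: cv2.imwrite(f"pics/{n}5.png",read_camera(n)[:,:,::-1])
s=cv2.imread("pics/side5.png")
cv2.imwrite("pics/c5.png",cv2.resize(s[120:250,260:420],(800,600),interpolation=cv2.INTER_CUBIC))
E
```

```text
time: 8.73
position: [0.5194, 0.0423, 0.0782]
tcp_rot: [[-0.997, 0.071, -0.019], [0.071, 0.998, 0.002], [0.019, 0.001, -1.0]]
wrist_force: [-15.1, 0.4, 10.6]
finger_gap: 0.25
finger_force: 61.9
time: 9.07
position: [0.5315, 0.0414, 0.0834]
tcp_rot: [[-0.997, 0.071, -0.019], [0.071, 0.997, 0.002], [0.019, 0.001, -1.0]]
wrist_force: [-13.5, 1.4, 9.8]
finger_gap: 0.247
finger_force: 61.9
shift [11.1 -0.5  3.7] turn 0.04900905879310358 now [0.5315 0.0414 0.0834] yaw 175.95 t 9.0667 F [-13.5   1.4   9.8] gap 0.247
```

View pics/c5.png

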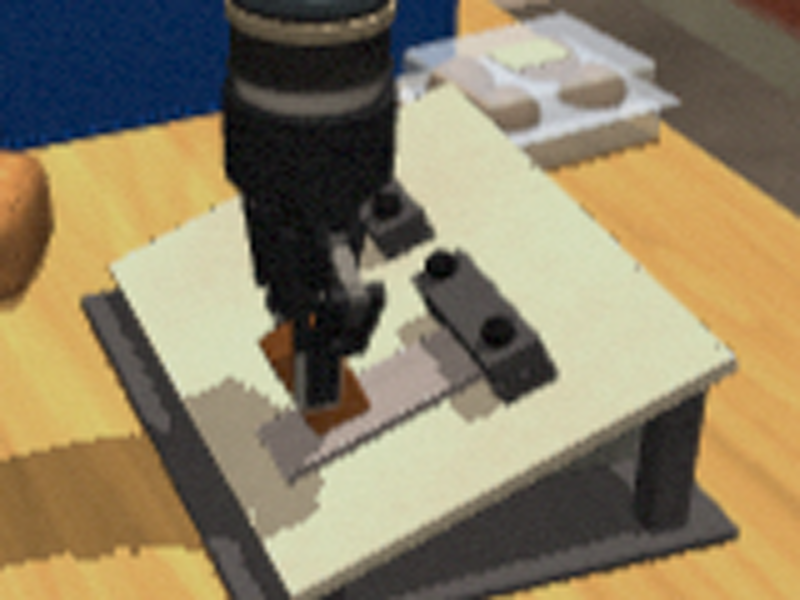

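The right bar takes the blade: it's already under the bar at crop (465,360), and the force dropped to about 14 N with no stop. Sliding about 40 mm further up-slope.

```bash
python3 -m jog '[{"gripper":0,"x":-5,"y":0,"z":-2.1,"turn":0},{"gripper":0,"x":-10,"y":0,"z":-4.2,"turn":0},{"gripper":0,"x":-15,"y":0,"z":-6.4,"turn":0},{"gripper":0,"x":-20,"y":0,"z":-8.5,"turn":0},{"gripper":0,"x":-25,"y":0,"z":-10.6,"turn":0},{"gripper":0,"x":-30,"y":0,"z":-12.7,"turn":0},{"gripper":0,"x":-36,"y":0,"z":-15.2,"turn":0},{"gripper":0,"x":-36,"y":0,"z":-15.2,"turn":0}]'
python3 - <<'E'
from h import *
go(tcp("R",.052,23,0),175.9)
for n in C: cv2.imwrite(f"pics/{n}6.png",read_camera(n)[:,:,::-1])
s=cv2.imread("pics/side6.png")
cv2.imwrite("pics/c6.png",cv2.resize(s[120:250,260:420],(800,600),interpolation=cv2.INTER_CUBIC))
E
```

```text
time: 9.83
position: [0.5681, 0.0388, 0.0989]
tcp_rot: [[-0.997, 0.071, -0.018], [0.071, 0.997, 0.002], [0.018, 0.001, -1.0]]
wrist_force: [-13.9, 1.1, 10.2]
finger_gap: 0.252
finger_force: 62.0
shift [ 0.  -0.5 -1.3] turn 0.04327476468691316 now [0.5681 0.0388 0.0989] yaw 175.94 t 9.8333 F [-13.9   1.1  10.2] gap 0.252
```

View pics/c6.png

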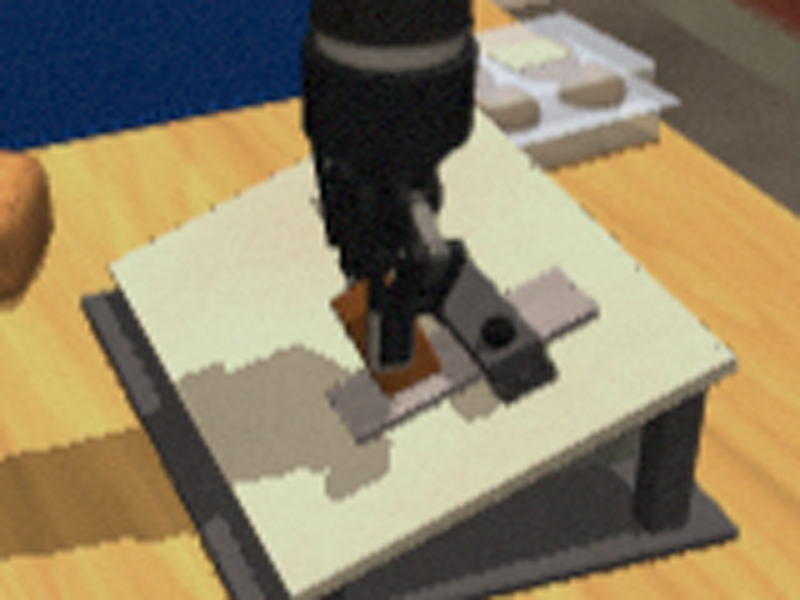

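The tip sticks out beyond the bar, with the tip end at crop (575,295) and the bar's far edge at about (520,310): roughly 35 mm. I'll take the horizontal load off, open, and rise.

```bash
python3 -m jog '[{"gripper":0,"x":2.5,"y":0,"z":0,"turn":0},{"gripper":0,"x":5,"y":0,"z":0,"turn":0},{"gripper":0,"x":5,"y":0,"z":0,"turn":0}]'
python3 -m jog '[{"gripper":0.6,"x":0,"y":0,"z":0,"turn":0},{"gripper":1,"x":0,"y":0,"z":0,"turn":0},{"gripper":1,"x":0,"y":0,"z":0,"turn":0},{"gripper":1,"x":0,"y":0,"z":0,"turn":0},{"gripper":1,"x":0,"y":0,"z":0,"turn":0},{"gripper":1,"x":0,"y":0,"z":0,"turn":0}]'
python3 -m jog '[{"gripper":1,"x":0,"y":0,"z":-15,"turn":0},{"gripper":1,"x":0,"y":0,"z":-40,"turn":0},{"gripper":1,"x":10,"y":0,"z":-80,"turn":0},{"gripper":1,"x":50,"y":0,"z":-100,"turn":0},{"gripper":1,"x":90,"y":0,"z":-120,"turn":0},{"gripper":1,"x":130,"y":0,"z":-130,"turn":0},{"gripper":1,"x":170,"y":0,"z":-130,"turn":0},{"gripper":1,"x":210,"y":0,"z":-130,"turn":0},{"gripper":1,"x":220,"y":0,"z":-130,"turn":0},{"gripper":1,"x":220,"y":0,"z":-130,"turn":0},{"gripper":1,"x":220,"y":0,"z":-130,"turn":0},{"gripper":1,"x":220,"y":0,"z":-130,"turn":0}]'
python3 - <<'E'
from h import *
for n in C: cv2.imwrite(f"pics/{n}7.png",read_camera(n)[:,:,::-1])
s=cv2.imread("pics/side7.png"); t=cv2.imread("pics/top7.png")
f=lambda im,x,y,w,h:cv2.resize(im[y:y+h,x:x+w],(400,400),interpolation=cv2.INTER_CUBIC)
cv2.imwrite("pics/c7.png",np.hstack([f(s,290,130,120,120),f(t,230,125,130,130)]))
for n in C:   # did can, jar, loaf areas change?
    a,b=cv2.imread(f"pics/{n}0.png").astype(int),cv2.imread(f"pics/{n}7.png").astype(int); d=np.abs(a-b).max(2)
    for k,bx in ({"can":(420,232,38,50),"jar":(286,267,38,56),"loaf":(183,148,90,40)} if n=="side" else {"can":(380,132,28,28),"jar":(372,232,28,25)}).items():
        x,y,w,h=bx; print(n,k,(d[y:y+h,x:x+w]>40).mean().round(3))
E
```

```text
time: 10.18
position: [0.5678, 0.0387, 0.0991]
tcp_rot: [[-0.997, 0.071, -0.007], [0.071, 0.997, 0.002], [0.007, 0.001, -1.0]]
wrist_force: [-5.0, 0.7, 1.1]
finger_gap: 0.252
finger_force: 60.9
time: 10.68
position: [0.5714, 0.0377, 0.1012]
tcp_rot: [[-0.997, 0.072, 0.001], [0.072, 0.997, -0.0], [-0.001, 0.0, -1.0]]
wrist_force: [-0.0, 0.3, -0.3]
finger_gap: 0.998
finger_force: 0.0
time: 11.68
position: [0.3526, 0.0535, 0.2313]
tcp_rot: [[-0.997, 0.072, 0.002], [0.072, 0.997, -0.0], [-0.002, 0.0, -1.0]]
wrist_force: [0.7, 0.6, 0.2]
finger_gap: 1.005
finger_force: 0.0
side can 0.0
side jar 0.0
side loaf 0.082
top can 0.0
top jar 0.0
```

View pics/c7.png

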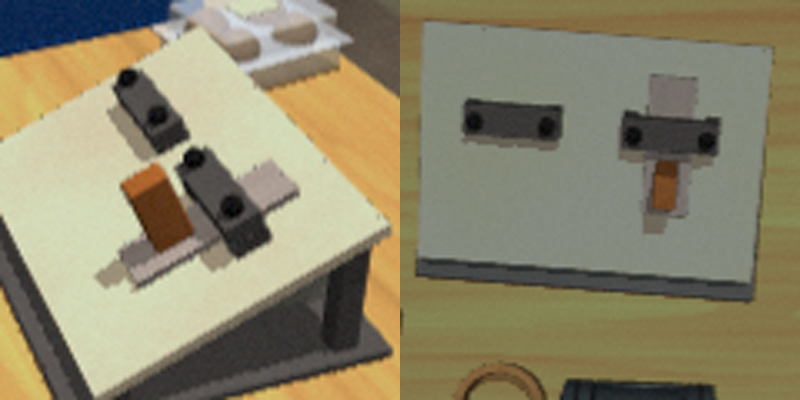

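The final picture shows the gauge lying flat on the bed under the right bar. The tip is about 30 mm past the bar's far side (top crop: tip at y=75, bar edge at y=112), and the gripper is clear. The can and jar are unchanged. The arm's path stayed well above the loaf, so I put the small difference there down to the arm or its shadow. Handing in.

```bash
python3 -c "
from station import robot
print(robot.close_job())"
```

```text
the job is handed in; nothing more can be done
None
```

The gauge fitted under the right bar and now lies on the bed there, released, with its tip about 30 mm past the far side; I tried only that bar, and the job was handed in at about 12 s with the can and jar unchanged and the loaf not approached.

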